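Sleeve the shaft ends, scan the job tag, close up the toolbox

ROBOT

A 7-joint arm with a two-finger parallel gripper is mounted at the origin on the work surface. World frame = base frame: x ahead of the robot, y to its left, z up, the work surface at z = 0. Lengths are in mm, angles in rad, forces in N, time in s.
With the tool pointing down it reaches from about 425 to 975 mm from the base axis. Payload 16.7 kg.
Tool frame: the origin (TCP) lies at the very end of the fingers, on their centre line; the grasp point (between the pads) lies 19 mm behind it (hold_point_z is the distance from the TCP to the grasp point, in mm); z points along the fingers, y is the line along which they close (so a half turn about z gives the same grasp; the last joint's range is limited). The gripper opens to 85 mm and grips with 20 to 120 N. Pads are 22 mm wide; open, the fingers measure 114 mm over their backs; the gripper's body (76 mm by 85 mm) begins 54 mm behind the grasp point. The pads swing forward as they close: fully open they stand 13 mm farther back than shut.
Start: joints at [0.952, 0.426, 0.074, 1.606, -0.034, 1.111, -0.067], TCP at [305.542, -601.847, 231.302] pointing down, gripper open.
Joint ranges: [-2.85, 2.85], [-0.5, 2.14], [-1.23, 1.37], [0.21, 2.46], [-1.02, 4.16], [0.16, 2.05], [-2.73, 2.73]. Speed limits (rad/s): [1.89, 1.89, 2.39, 2.39, 3.01, 3.01, 3.01].

INTERFACE

Orientations are given as a unit quaternion [x, y, z, w].
In Python, from rig import * gives the robot as it stands.
- The arm moves only by the tool carry_out, never from a script. Its argument "moves" is a list that holds one entry, the list of rows, each a list of 5 numbers: the shift along the tool's x, y, z in cm, then the turn about the tool's z in rad, then the closure, from 0 (fully open) to 1 (shut). In form: [[[tx, ty, tz, yaw, hand], ...]]. A call has 1 to 10 rows; each row shifts and turns the commanded pose from where the row before left it, along the tool's axes as they then stand; what a row does not reach is not made up. A row lasts 1/10 s, in which the tool goes at most 50 mm and 8.59 degrees, less where a joint would pass 70% of its speed; a pose out of reach is approached as far as the arm can. A call is refused whole if a number of a shift passes 5 or a number of a turn 0.15, either way. A call with a gripper value outside its range is refused whole. The fingers move at their own pace and stop on an object; "squeeze" is the grip in N (left out, the last holds). Time passes only in rows, so rows that do not move let the fingers close. It gives the time, the measured TCP pose, the force, the opening and the grip force at its end, in the units of the state.
- get_obs(): the state, without advancing time (a new reading comes with each control period).
- camera(name): name is "scene" or "side" or "wrist"; returns (picture, depth): 480x640x3 uint8, blue, green, red; 480x640 float32, mm along the optical axis (not along the pixel's ray), 0 where there is no reading.
- get_calibration(name): a dict with "fx", "fy", "cx", "cy" (pixels), "origin" and "rotation" of the camera in the world. Camera axes: x right, y up, looking along -z (the intrinsics and any distortion apply to the point x, -y, -z); pixel columns grow to the right and rows downward; lengths in mm; the calibration is good to about 2 mm. The wrist camera is an equidistant fisheye: a pixel r from the principal point sees the ray r / f radians off the axis. A picture is of the moment at which its call begins: read the wrist's pose just before it. get_calibration takes no time and is no camera call; for the wrist camera it gives the pose at the moment of the call.
- finish_job(): hands the job in; it is judged then, once.
The state is a dict: "time_s": time; "qpos": joint angles; "qd": joint speeds; "effort": joint torques, N m; "tcp_pos": TCP position; "ee_rot": TCP orientation; "ft_force": force on the tool from outside, world axes, zero at the start; "torque": the same for the moment, N m; "grip_width": opening from 0.0 (shut) to 1.0 (fully open); "gripper_force": force on a finger pad.
Only numpy, scipy, OpenCV 4.12 (cv2) and the standard library are available. Lean on these libraries where they do the work, as an engineer would, in place of code of your own. Each camera call takes 0.05 s, during which the arm holds its last target. There are 200 camera calls.

TASK

Slide each bronze bearing sleeve that is on the cart down over the upright shaft end it fits (thin on thin, middle on middle, thick on thick) until it sits fully home on the shaft's foot; a shaft without a sleeve stays bare. When all are on, book the job: hold the scanner steady and level about 10 cm in front of the job tag, its window pointing squarely at the middle of the label, for two seconds. Then lay the scanner in the open green toolbox, shut the lid fully, and only then snap the toggle clasp down flat against the box; leave everything else where it is.

Things in the scene. Friction and masses are not known exactly. Their poses are not given: they have to be found in the camera images.
- sleeve_s: the thin bronze bearing sleeve, a plain tube standing on end on the cart: outer diameter 34 mm, bore 19 mm, 30 mm tall (may be absent). Origin at the middle of the tube (15 mm above its underside), z along the tube
- shaft_s: the thin steel shaft end, upright and fixed on a square steel foot 64 x 64 x 12 mm; shaft diameter 16 mm, its top 74 mm above the cart, the last 12 mm tapering to 8 mm. Origin on the cart top on the shaft's axis, z up; a sleeve that is home rests on the foot's top at z = 12 mm, so its origin is at z = 27 mm
- sleeve_m: the middle bronze bearing sleeve, a plain tube standing on end on the cart: outer diameter 42 mm, bore 25 mm, 30 mm tall (may be absent). Origin at the middle of the tube (15 mm above its underside), z along the tube
- shaft_m: the middle steel shaft end, upright and fixed on a square steel foot 64 x 64 x 12 mm; shaft diameter 22 mm, its top 74 mm above the cart, the last 12 mm tapering to 14 mm. Origin on the cart top on the shaft's axis, z up; a sleeve that is home rests on the foot's top at z = 12 mm, so its origin is at z = 27 mm
- sleeve_l: the thick bronze bearing sleeve, a plain tube standing on end on the cart: outer diameter 50 mm, bore 31 mm, 30 mm tall (may be absent). Origin at the middle of the tube (15 mm above its underside), z along the tube
- shaft_l: the thick steel shaft end, upright and fixed on a square steel foot 64 x 64 x 12 mm; shaft diameter 28 mm, its top 74 mm above the cart, the last 12 mm tapering to 20 mm. Origin on the cart top on the shaft's axis, z up; a sleeve that is home rests on the foot's top at z = 12 mm, so its origin is at z = 27 mm
- scanner: grey handheld code scanner, a loose bar 115 x 34 x 30 mm (x, y, z), about 0.18 kg, lying flat. Origin at the centre of its underside; x points along it to the black end with the amber scan window. Plain straight sides
- scanner_window (a point): centre of the scan window in the scanner's end face, 57.5 mm ahead of the scanner's origin and 15 mm above its underside; same axes as the scanner, so it looks along its +x
- tag_center (a point): centre of the bar-coded label (64 x 50 mm) of the job tag, a thin upright steel plate 80 mm wide and 110 mm tall fixed on a foot; the point is 75 mm above the cart. x points into the plate, away from its printed front (the front faces -x, roughly the robot), z up
- toolbox: green steel toolbox fixed on the cart, open inside: 160 (x) x 240 (y) x 75 mm (z) outside, walls and floor 4 mm. Origin at the centre of its underside; x points to the hinged far side, the front with the clasp faces -x (roughly the robot)
- lid (a joint): angle of the toolbox's lid (rad): 0 shut, about 1.6 upright as found. A plate 160 x 240 x 8 mm hinged on the box's far (+x) upper rim, with nothing to grasp on top; a stiff hinge keeps it at any angle, and about 2.5 N at its free edge moves it
- lid_hinge (a point): middle of the lid's hinge line, at x = 80 mm, z = 75.5 mm in the toolbox's frame; the hinge line runs along the toolbox's y. Seen shut, the lid reaches 160 mm from here towards the box's front and its top lies 8 mm above this point
- clasp (a joint): angle of the toggle clasp's lever (rad): 0 snapped down, hanging flat against the box's front; about 0.45 to 0.7 as found, its lower end swung out from the front; push that end in and slightly down. Light friction (about 1 N at its end) keeps it where it is left; it has no spring
- clasp_end (a point): lower end of the clasp's lever, a steel plate 30 mm wide, 40 mm long, 4 mm thick, hinged at the middle of the box's front 66 mm above the cart; snapped down, this end is 26 mm above the cart and the plate's outer face is 6 mm in front of the box's front
- throttle_grip: black throttle grip, lying, about 115 mm long, 38 mm thick; not part of the job. Origin at its underside
- plug_wrench: chrome tubular spark plug wrench with a cross bar, lying, 170 mm long, 22 mm thick; not part of the job. Origin at its underside
- kill_key: small yellow plastic kill-switch key, 10 mm thick; not part of the job. Origin at its underside
- impeller: worn blue rubber pump impeller, six vanes, 64 mm over the vanes, 20 mm tall; not part of the job. Origin at its underside
- grease_tin: grey tin, 68 mm diameter, 85 mm tall; not part of the job. Origin at its underside
- screwdriver: screwdriver, lying; not part of the job. Origin at its underside
- spark_plug: spark plug, lying, 60 mm long, 21 mm thick; not part of the job. Origin at its underside
Things that resemble listed ones, but are neither listed nor needed, are in the scene too. Leave any red look-alike of the scanner alone.

How it is judged:
By the outcome, as a careful person would: the job done as asked, in the order asked, and still so for the second after the job is handed in, with the robot touching nothing.
Of sleeve_s, sleeve_m, sleeve_l only 2 to 3 are there at a start; the rules pass over those that are not, and their reading is None.
At some moment in a run one of sleeve_s, sleeve_m, sleeve_l, scanner may be knocked a few centimetres aside while the robot is not near it.
It also fails if it takes over 210 s, if anything falls off the work surface, if the arm or the gripper's body presses on something with over 40 N, if the wrist force passes 120 N, or if a joint passes its speed limit or range.

## Working session

There is one attempt and no reset: what is moved stays moved. The work goes in short steps, Python scripts to look and compute and a tool call to move; the robot and the scene stay as the last step left them, time stands still between calls to the robot, and variables do not carry over. Pictures are saved under pics/ and viewed, at most 14 in all, crops included, and the job is handed in when it is done.

Besides the shell and the picture viewer there is one more tool, called after "Emit:" in YAML: its name, and indented under it one key for each argument. carry_out: Moves the arm, as the interface text tells. Its arguments: {"type":"object","properties":{"moves":{"type":"array"},"squeeze":{"type":"number"}},"required":["moves"]}

```bash
ls; mkdir -p pics
python3 - <<'E'
from rig import *
import cv2
o=get_obs();print(o)
for n in("scene","side"):
    p,d=camera(n);cv2.imwrite(f"pics/{n}0.png",p);import numpy as np;np.save(f"pics/{n}0.npy",d);c=get_calibration(n);print(n,c)
print(get_calibration("wrist"))
E
```

```text
pics
{'time_s': 0.0, 'qpos': array([ 0.95149706,  0.42675081,  0.07385911,  1.60663285, -0.03410192,
        1.11078396, -0.06713167]), 'qd': array([ 0.00055194, -0.0008818 ,  0.0015975 ,  0.00281548, -0.00016435,
        0.00032758, -0.00091959]), 'effort': array([ 1.55860596e-05, -9.49854326e+01,  3.76080215e+00, -4.63508427e+01,
        1.91807962e-02,  1.02162705e-02,  1.65247229e-05]), 'tcp_pos': array([ 305.35715114, -601.513417  ,  230.58689196]), 'ee_rot': array([ 9.72545928e-01,  2.32710088e-01, -2.01576425e-04, -6.25954881e-04]), 'ft_force': array([ 0.56622205, -0.83487176,  0.20429973]), 'torque': array([-0.04233807,  0.00191173, -0.01778672]), 'gripper_force': 0.0, 'grip_width': 0.9995042728038727}
scene {'fx': 537.5058050320245, 'fy': 537.5058050320245, 'cx': 320.24407365082914, 'cy': 239.14007740145811, 'origin': array([1311.97110263, -150.8207621 ,  807.08566142]), 'rotation': array([0.31020481, 0.26775303, 0.60703747, 0.68087208])}
side {'fx': 610.2420142817875, 'fy': 610.2420142817875, 'cx': 320.6853797223006, 'cy': 234.34052129072424, 'origin': array([ 243.90532962, 1049.61339916,  967.23326944]), 'rotation': array([-0.05202964,  0.4232035 ,  0.89938616, -0.09641708])}
{'fx': 371.64829954431775, 'fy': 371.64829954431775, 'cx': 320.1085905140983, 'cy': 244.0540794248133, 'origin': array([ 366.76929403, -570.28330774,  372.83853435]), 'rotation': array([-0.11810664,  0.0730959 , -0.51733604,  0.84443545])}
```

View pics/scene0.png

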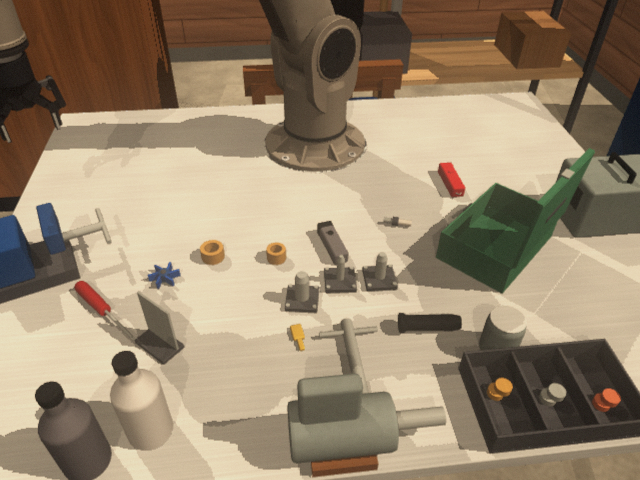

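View pics/side0.png

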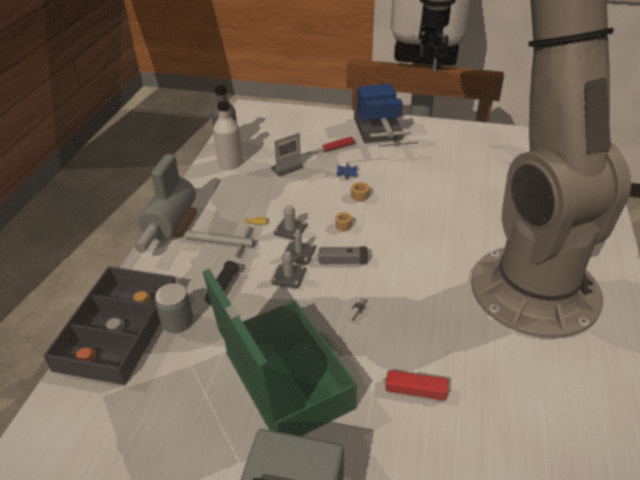

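Scene picture: two bronze sleeves at (212,252) and (276,253). The three shafts are at (302,295), (340,275) and (381,275). The grey scanner is at (335,243) with its black end at (325,228), and the red look-alike is at (452,180). The tag is at (160,325) and the open toolbox at (505,235). The orange cap in the tray at (500,389) is not a sleeve. The side view shows the same two sleeves at (360,191) and (343,221), the scanner at (343,255), and the tag front at (288,150).

```bash
cat > h.py <<'E'
import numpy as np, cv2
from scipy.spatial.transform import Rotation as R
from rig import *
def ray(c,u,v,wrist=False):
    x=(u-c["cx"])/c["fx"]; y=(v-c["cy"])/c["fy"]
    if wrist:
        r=np.hypot(x,y); k=np.where(r>1e-9,np.sin(r)/np.maximum(r,1e-9),1.); d=np.stack([x*k,-y*k,-np.cos(r)],-1)
    else: d=np.stack([x,-y,-np.ones_like(x)],-1)
    return d@R.from_quat(c["rotation"]).as_matrix().T
def at_z(c,u,v,z,wrist=False):
    d=ray(c,np.float64(u),np.float64(v),wrist); o=c["origin"]; return o+d*((z-o[2])/d[...,2])[...,None]
def cloud(c,d,wrist=False):
    v,u=np.mgrid[:480,:640].astype(float); r=ray(c,u,v,wrist)
    f=R.from_quat(c["rotation"]).as_matrix()@[0,0,-1]
    return c["origin"]+r*(d/(r@f))[...,None]
def tri(obs):  # [(cal,u,v,wrist)]
    A=np.zeros((3,3));b=np.zeros(3)
    for c,u,v,w in obs:
        d=ray(c,np.float64(u),np.float64(v),w);d=d/np.linalg.norm(d);P=np.eye(3)-np.outer(d,d);A+=P;b+=P@c["origin"]
    return np.linalg.solve(A,b)
E
python3 - <<'E'
from h import *
P={}
for n in("scene","side"):
    c=get_calibration(n);d=np.load(f"pics/{n}0.npy");P[n]=cloud(c,d);p=cv2.imread(f"pics/{n}0.png")
    X=P[n]; hh,ww=500,600 # topdown x 400..900 , y -400..200 ; 1px/mm
    img=np.zeros((750,900,3),np.uint8)
    m=(d>0)&(X[...,0]>350)&(X[...,0]<850)&(X[...,1]>-450)&(X[...,1]<250)&(X[...,2]<200)
    print(n,m.sum(), np.median(X[...,2][m]))
S=get_calibration("scene");T=get_calibration("side")
for nm,a,b in [("slvA",(212,247),(360,186)),("slvB",(276,248),(343,216)),("sh1",(302,274),(290,207)),("sh2",(340,257),(298,234)),("sh3",(381,255),(289,254)),("tagtop",(145,292),(300,135)),("scn",(335,240),(343,253))]:
    print(nm,tri([(S,*a,0),(T,*b,0)]).round(0),P["scene"][a[1],a[0]].round(0),P["side"][b[1],b[0]].round(0))
p=cv2.imread("pics/scene0.png")[205:325,180:410];p=cv2.resize(p,None,fx=3.4,fy=3.4,interpolation=cv2.INTER_CUBIC);cv2.imwrite("pics/c1.png",p)
E
```

```text
scene 65706 -0.3524583958165408
side 34964 0.49723818048403245
slvA [ 444. -271.   31.] [ 426. -272.   13.] [ 445. -285.   23.]
slvB [ 463. -135.   31.] [ 450. -134.   18.] [ 464. -145.   25.]
sh1 [587. -91.  73.] [587. -90.  71.] [586. -91.  74.]
sh2 [543.  -8.  65.] [550. -11.  73.] [542.   1.  71.]
sh3 [546.  72.  68.] [555.  71.  75.] [544.  76.  73.]
tagtop [ 632. -374.  105.] [ 535. -404.    2.] [ 679. -552.   -0.]
scn [439.  -5.  23.] [451.  -5.  30.] [437.  -3.  28.]
```

View pics/c1.png

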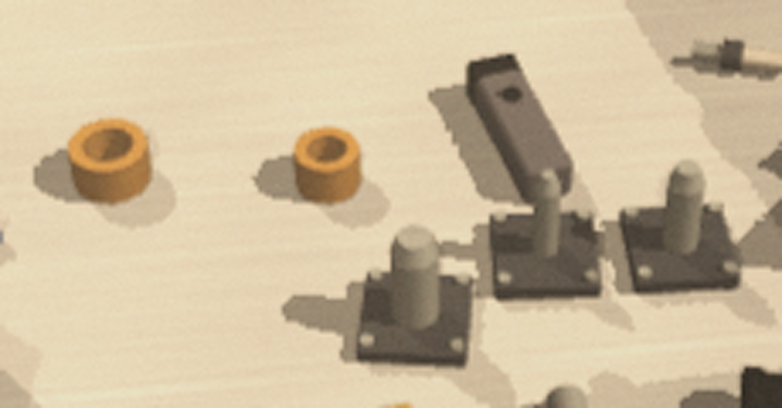

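The crop shows sleeve A at scene (212,252), about 24 px wide, so about 51 mm: the thick one. Sleeve B at (276,253) is about 19.5 px, so about 42 mm: the middle one. Shaft 1 at (302,285) is thick, shaft 2 (340,265) thin and shaft 3 (381,265) middle, so the thin shaft stays bare. The scanner is the grey bar at (335,240) with its black end at the top. The look-alikes are the red bar (452,180), the orange cap (500,389) and the black throttle grip (430,323).

```bash
cat > m.py <<'E'
from h import *
from scipy.optimize import least_squares
def pts(n,tag="0"):
    return cloud(get_calibration(n),np.load(f"pics/{n}{tag}.npy"))
def near(X,x,y,r,z0,z1):
    return X[(np.hypot(X[...,0]-x,X[...,1]-y)<r)&(X[...,2]>z0)&(X[...,2]<z1)]
def circ(p,r,x,y):
    f=lambda q:np.hypot(p[:,0]-q[0],p[:,1]-q[1])-r
    s=least_squares(f,[x,y],loss="soft_l1",f_scale=1.5);return s.x.round(1),np.abs(s.fun).mean().round(2),len(p)
E
python3 - <<'E'
from m import *
for n in("scene","side"):
    X=pts(n);print(n)
    for nm,x,y,r in[("A",444,-271,25),("B",463,-135,21)]:
        q=near(X,x,y,40,28,36); 
        print(nm,"top",q.mean(0).round(1),len(q),"minmax",q.min(0).round(),q.max(0).round())
        print("  side",circ(near(X,x,y,45,5,25),r,x,y))
    for nm,x,y,r in[("l",587,-91,14),("s",548,-5,8),("m",552,73,11)]:
        q=near(X,x,y,25,18,58);print(nm,circ(q,r,x,y))
        q=near(X,x,y,60,8,15);print("  foot",q.mean(0).round(1),cv2.minAreaRect(q[:,:2].astype(np.float32)))
    q=near(X,450,-5,90,24,36);q=q[q[:,0]<520];print("scan",np.median(q[:,2]),cv2.minAreaRect(q[:,:2].astype(np.float32)),len(q))
    q=near(X,625,-380,90,30,115);c=q.mean(0);u,s,vt=np.linalg.svd(q-c,full_matrices=0);print("tag",c.round(),s,vt.round(3),q.min(0).round(),q.max(0).round())
E
```

```text
scene
A top [ 446.4 -270.1   29.5] 124 minmax [ 422. -295.   28.] [ 470. -248.   33.]
  side (array([ 446. , -270.8]), np.float64(4.03), 249)
B top [ 463.7 -135.5   29.5] 98 minmax [ 445. -154.   28.] [ 485. -116.   33.]
  side (array([ 464.7, -134.7]), np.float64(3.44), 184)
l (array([589.9, -90.9]), np.float64(0.8), 197)
  foot [596.5 -89.1  11.4] ((590.3870239257812, -79.28617095947266), (90.10022735595703, 72.10383605957031), 84.92391967773438)
s (array([547.5,  -8.4]), np.float64(0.93), 110)
  foot [550.9  -1.8  11.2] ((536.2886962890625, -1.3178787231445312), (113.26943969726562, 93.09952545166016), 86.02725219726562)
m (array([550.5,  74.6]), np.float64(0.9), 144)
  foot [555.7  66.6  11.3] ((550.727294921875, 59.880615234375), (92.94366455078125, 66.62061309814453), 87.59870147705078)
scan 28.795141616331307 ((441.32049560546875, -9.898672103881836), (116.12328338623047, 33.58796691894531), 11.804130554199219) 539
tag [ 668. -353.   74.] [721.60643504 700.50466518  29.15588648] [[ 0.463  0.473 -0.749]
 [-0.514 -0.545 -0.662]
 [ 0.722 -0.692  0.009]] [ 637. -385.   30.] [ 696.
[... 419 characters left out ...]
57031, 65.06373596191406), 79.40620422363281)
s (array([546.7,  -8.3]), np.float64(1.35), 86)
  foot [542.2  -2.9  11.4] ((537.1961059570312, -1.9823112487792969), (85.87899017333984, 111.49671173095703), 1.056814432144165)
m (array([549.8,  73.6]), np.float64(1.24), 126)
  foot [546.6  74.4  11.4] ((548.1891479492188, 63.17842483520508), (99.17112731933594, 65.828125), 87.96928405761719)
scan 28.971856855221972 ((437.7269287109375, -8.168014526367188), (112.72400665283203, 39.44076919555664), 11.900557518005371) 495
tag [ 663. -353.   72.] [614.60394449 604.23257529  80.53776644] [[-0.382 -0.416 -0.825]
 [ 0.572  0.595 -0.565]
 [ 0.726 -0.688  0.01 ]] [ 634. -391.   30.] [ 694. -319.  113.]
```

```bash
cat >> h.py <<'E'
def pose():
    o=get_obs();x=R.from_quat(o["ee_rot"]).as_matrix();return o,o["tcp_pos"],np.arctan2(x[1,0],x[0,0])
def plan(X,Y,Z,yaw=None):
    o,p,a=pose();d=np.array([X,Y,Z])-p;c,s=np.cos(a),np.sin(a)
    t=np.array([c*d[0]+s*d[1],s*d[0]-c*d[1],-d[2]])/10
    dy=0 if yaw is None else -((yaw-a+np.pi)%(2*np.pi)-np.pi)
    print("at",p.round(1),"yaw",round(a,3),"| total cm",t.round(2),"turn",round(dy,3),"rows>=",np.ceil(max(np.linalg.norm(t)/5,abs(dy)/.15)),"t",round(o["time_s"],2))
E
python3 - <<'E'
from m import *
for n in("scene","side"):
    X=pts(n);p=cv2.imread(f"pics/{n}0.png").astype(int);g=(p[...,1]>p[...,2]+18)&(p[...,1]>p[...,0]+8)
    q=X[g&(X[...,2]>-5)&(X[...,2]<300)];q=q[(np.hypot(q[:,0]-550,q[:,1]-330)<250)];print(n,len(q),q.min(0).round(),q.max(0).round())
    r=q[(q[:,2]>68)&(q[:,2]<79)];print(cv2.minAreaRect(r[:,:2].astype(np.float32)),len(r))
    l=q[q[:,2]>100];c=l.mean(0);print("lid",c.round(),np.linalg.svd(l-c,full_matrices=0)[2][2].round(3),l.min(0).round(),l.max(0).round())
    y,x=np.where(g);print(x.min(),x.max(),y.min(),y.max())
p=cv2.imread("pics/scene0.png")[140:300,420:630];cv2.imwrite("pics/c2.png",cv2.resize(p,None,fx=3.7,fy=3.7,interpolation=cv2.INTER_CUBIC))
plan(445,-270,150,np.arctan2(-270,445)+np.pi/2)
E
```

```text
scene 3153 [339. 213.  -2.] [632. 505. 240.]
((479.4454345703125, 354.7857666015625), (170.69395446777344, 241.74559020996094), 41.9110221862793) 220
lid [557. 403. 193.] [ 0.746  0.665 -0.017] [459. 320. 100.] [632. 505. 240.]
442 594 148 289
side 2555 [340. 217.  -3.] [623. 508. 241.]
((418.92803955078125, 346.97894287109375), (144.06834411621094, 279.6715393066406), 8.574479103088379) 426
lid [523. 439. 225.] [0.749 0.662 0.01 ] [460. 323. 101.] [623. 508. 241.]
204 355 270 429
at [ 305.4 -601.6  230.7] yaw 0.47 | total cm [ 27.46 -23.24   8.07] turn -0.556 rows>= 8.0 t 0.1
```

View pics/c2.png

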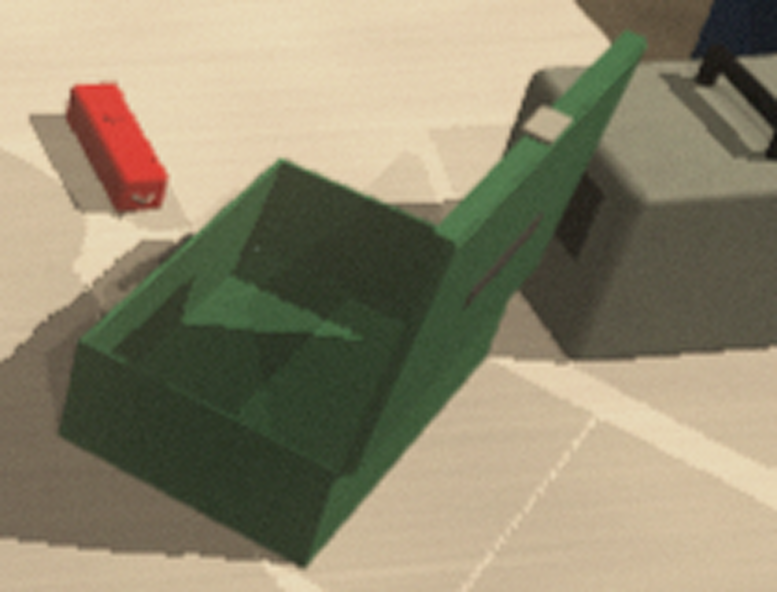

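Box crop: the rim corners sit at about (443,232), (496,183), (543,205) and (512,268) in the scene, and the lid is upright with its catch at (568,174). The clasp faces away from this view. Box centre is about (480,354), yaw about 0.73.

Emit:
carry_out:
  moves:
    - [[3.43,-2.9,0.4,0,0],[3.43,-2.9,0.4,0,0],[3.43,-2.9,0.4,0,0],[3.43,-2.9,0.4,0,0],[3.43,-2.9,0.4,0,0],[3.43,-2.9,0.4,0,0],[3.43,-2.9,0.4,0,0],[3.43,-2.9,0.4,0,0],[0,0,0,-0.14,0],[0,0,0,-0.14,0]]
  squeeze: 60

```text
time_s: 1.1
tcp_pos: [445.7, -269.1, 199.1]
ee_rot: [0.929, 0.37, -0.0, -0.0]
ft_force: [0.0, -0.1, 0.1]
grip_width: 1.0
gripper_force: 0.0
```

Emit:
carry_out:
  moves:
    - [[0,0,0,-0.14,0],[0,0,0,-0.14,0],[0,0,0,0,0],[0,0,0,0,0]]

```text
time_s: 1.5
tcp_pos: [445.0, -270.8, 199.2]
ee_rot: [0.871, 0.49, -0.0, -0.0]
ft_force: [0.2, -0.3, 0.0]
grip_width: 1.001
gripper_force: 0.0
```

```bash
cat > look.py <<'E'
import sys
from m import *
tag=sys.argv[1]
c=get_calibration("wrist");p,d=camera("wrist");cv2.imwrite(f"pics/w{tag}.png",p);np.save(f"pics/wrist{tag}.npy",d);np.save(f"pics/cal{tag}.npy",c,allow_pickle=True)
E
python3 look.py 1
python3 - <<'E'
from m import *
plan(445,-270,150,np.arctan2(-270,445)+np.pi/2)
c=np.load("pics/cal1.npy",allow_pickle=True).item();X=cloud(c,np.load("pics/wrist1.npy"),True)
for nm,x,y in(("A",445,-270),("B",463,-134)):
    q=near(X,x,y,40,26,36);print(nm,len(q))
    if len(q)>20:print(cv2.minAreaRect(q[:,:2].astype(np.float32)),np.median(q[:,2]),q.mean(0))
E
```

```text
at [ 445.  -270.8  199.2] yaw 1.025 | total cm [ 0.07 -0.05  4.92] turn -0.0 rows>= 1.0 t 1.55
A 1551
((441.5732421875, -272.57110595703125), (49.3636474609375, 47.82316207885742), 58.336090087890625) 29.41830350164207 [ 442.08744612 -271.79194701   29.35948233]
B 1172
((460.1557922363281, -136.4934539794922), (40.8408203125, 40.499732971191406), 57.2562255859375) 29.302918177811762 [ 460.54003628 -136.92057427   29.26292286]
```

View pics/w1.png

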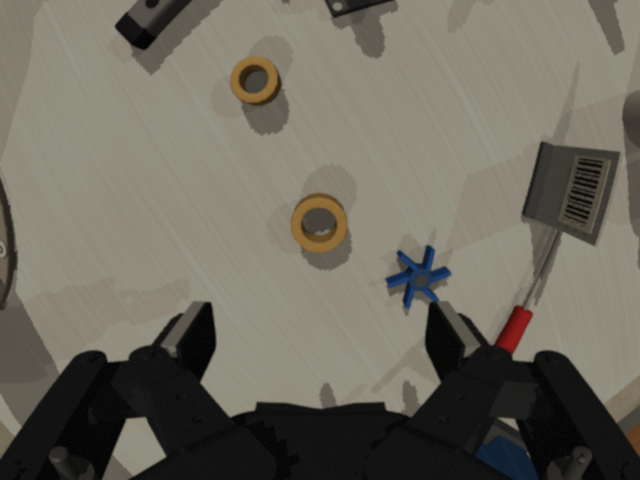

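Wrist view: thick sleeve at (320,222), middle sleeve at (255,80), the tag with its bar code facing up-left at (585,190), scanner's black end at (140,30). Fit confirms diameters 50 and 41. Descending on the thick sleeve.

Emit:
carry_out:
  moves:
    - [[-0.1,-0.1,4.5,0,0],[0,0,4.5,0,0],[0,0,4.5,0,0],[0,0,4,0,0],[0,0,2,0,0],[0,0,0,0,0],[0,0,0,0,0.9],[0,0,0,0,0.9],[0,0,0,0,0.9],[0,0,0,0,0.9]]
  squeeze: 50

```text
time_s: 2.55
tcp_pos: [444.7, -271.6, 6.2]
ee_rot: [0.871, 0.492, 0.001, 0.001]
ft_force: [-2.5, 2.2, 13.9]
grip_width: 0.564
gripper_force: 49.5
```

Emit:
carry_out:
  moves:
    - [[0,0,0,0,0.9],[0,0,0,0,0.9],[0,0,0,0,0.9],[0,0,0,0,0.9]]

```text
time_s: 2.95
tcp_pos: [444.7, -271.6, 6.1]
ee_rot: [0.871, 0.492, 0.001, 0.001]
ft_force: [-2.5, 1.9, 13.3]
grip_width: 0.565
gripper_force: 49.5
```

Emit:
carry_out:
  moves:
    - [[0,0,-2,0,0.9],[0,0,-4,0,0.9],[0,0,-4.5,0,0.9],[0,0,-4,0,0.9],[0,0,0,0,0.9],[0,0,0,0,0.9],[0,0,0,0,0.9]]

```text
time_s: 3.65
tcp_pos: [443.2, -270.9, 148.7]
ee_rot: [0.87, 0.492, -0.0, -0.0]
ft_force: [-0.3, -0.4, -2.8]
grip_width: 0.562
gripper_force: 53.6
```

```bash
python3 look.py 2
python3 - <<'E'
from m import *
plan(520,-140,150)
plan(590,-91,125,-.154+np.pi/2)
o,p,a=pose();print(o["ft_force"],o["grip_width"],o["gripper_force"])
c=np.load("pics/cal2.npy",allow_pickle=True).item();X=cloud(c,np.load("pics/wrist2.npy"),True)
q=near(X,p[0],p[1],40,p[2]-15,p[2]+60);im=cv2.imread("pics/w2.png").astype(int)
b=(im[...,2]>im[...,0]+50);q=X[b&(np.hypot(X[...,0]-p[0],X[...,1]-p[1])<45)]
print(len(q),q.min(0).round(1),q.max(0).round(1))
t=q[q[:,2]>np.percentile(q[:,2],95)-3];print(cv2.minAreaRect(t[:,:2].astype(np.float32)),np.median(t[:,2]))
E
```

```text
at [ 443.1 -270.8  148.3] yaw 1.03 | total cm [15.17 -0.15 -0.17] turn 0 rows>= 4.0 t 3.7
at [ 443.1 -270.8  148.3] yaw 1.03 | total cm [22.98  3.33  2.33] turn -0.387 rows>= 5.0 t 3.7
[ 0.57249794  0.69408338 -2.65222474] 0.5555705278773084 53.62699829041958
11009 [ 417.8 -296.9  143.9] [ 466.4 -247.3  174.5]
((442.03167724609375, -272.46044921875), (49.69609832763672, 47.628658294677734), 56.72003936767578) 171.88160775252464
```

View pics/w2.png

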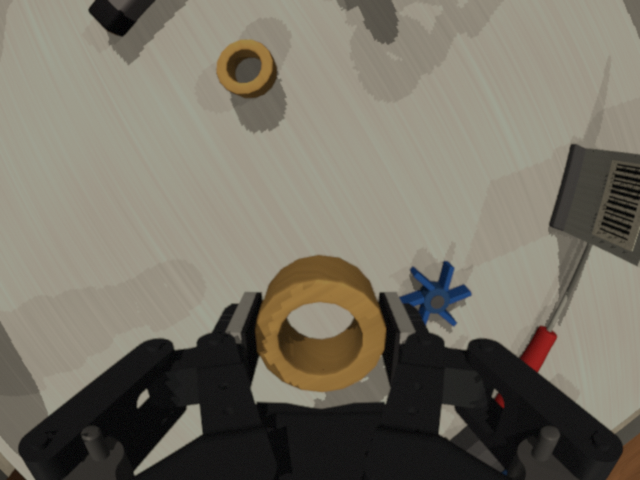

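Held thick sleeve at (320,325), level, its underside 6 mm below the TCP. The middle sleeve is still at (246,68). Moving close to the thick shaft to see it in the same camera.

Emit:
carry_out:
  moves:
    - [[3,0,0,0,0.9],[4,0,0,0,0.9],[4,0,0,0,0.9],[4,0,0,0,0.9],[0,0,0,0,0.9],[0,0,0,0,0.9],[0,0,0,0,0.9]]

```text
time_s: 4.4
tcp_pos: [520.2, -143.2, 148.4]
ee_rot: [0.871, 0.492, -0.001, -0.001]
ft_force: [0.3, -0.7, -2.7]
grip_width: 0.562
gripper_force: 53.5
```

```bash
python3 look.py 3
python3 - <<'E'
from m import *
plan(590,-91,125)
c=np.load("pics/cal3.npy",allow_pickle=True).item();X=cloud(c,np.load("pics/wrist3.npy"),True)
for nm,x,y,r in[("l",590,-91,14),("s",547,-8,8),("m",550,74,11)]:
    q=near(X,x,y,25,18,60);print(nm,circ(q,r,x,y) if len(q)>20 else 0)
    q=near(X,x,y,25,71,80);print("  top",q.mean(0).round(1),len(q))
o,p,a=pose();im=cv2.imread("pics/w3.png").astype(int)
b=(im[...,2]>im[...,0]+50);q=X[b&(np.hypot(X[...,0]-p[0],X[...,1]-p[1])<45)]
t=q[q[:,2]>np.percentile(q[:,2],95)-3];print(p,cv2.minAreaRect(t[:,:2].astype(np.float32)),np.median(t[:,2]))
t=near(X,463,-135,40,26,36);print("B",cv2.minAreaRect(t[:,:2].astype(np.float32)))
E
```

```text
at [ 520.2 -143.5  148.6] yaw 1.028 | total cm [8.1  3.27 2.36] turn 0 rows>= 2.0 t 4.45
l (array([587.7, -92. ]), np.float64(0.23), 158)
  top [587.2 -91.8  73.4] 996
s (array([544.7,  -9.2]), np.float64(0.21), 346)
  top [544.8 -10.   73.2] 185
m 0
  top [nan nan nan] 0
[ 520.23527781 -143.47718296  148.62577927] ((520.8947143554688, -143.48077392578125), (54.16638946533203, 49.3675422668457), 23.963970184326172) 171.56065442166258
B ((460.9634094238281, -135.5644989013672), (40.329627990722656, 40.9744873046875), 66.50894165039062)<stdin>:6: RuntimeWarning: Mean of empty slice.
  ret = um.true_divide(
```

Emit:
carry_out:
  moves:
    - [[2,0.8,0,0,0.9],[3,1.2,0,0,0.9],[3.05,1.25,0,0,0.9],[0,0,2,0,0.9],[0,0,1.9,0,0.9],[0,0,0,0,0.9],[0,0,0,0,0.9],[0,0,0,0,0.9]]

```text
time_s: 5.25
tcp_pos: [590.7, -90.9, 111.3]
ee_rot: [0.871, 0.492, 0.0, 0.0]
ft_force: [0.4, 0.7, -2.1]
grip_width: 0.562
gripper_force: 53.5
```

```bash
cat > both.py <<'E'
import sys
from m import *
t=sys.argv[1]
for n in("scene","side"):
    p,d=camera(n);cv2.imwrite(f"pics/{n}{t}.png",p);np.save(f"pics/{n}{t}.npy",d)
E
python3 both.py 4
python3 - <<'E'
from m import *
o,p,a=pose();print(p)
ims=[]
for n in("scene","side"):
    X=pts(n,"4");im=cv2.imread(f"pics/{n}4.png").astype(int)
    b=(im[...,2]>im[...,0]+50)&(np.hypot(X[...,0]-p[0],X[...,1]-p[1])<45);q=X[b]
    print(n,len(q),q.min(0).round(1),q.max(0).round(1),circ(q[q[:,2]<p[2]+20],25,*p[:2]))
    q=near(X,589,-91,25,18,60);print(" shaft",circ(q,14,589,-91))
    x,y=(302,285) if n=="scene" else (290,222)
    c=cv2.imread(f"pics/{n}4.png")[y-75:y+45,x-60:x+60];ims.append(cv2.resize(c,(400,400),interpolation=cv2.INTER_CUBIC))
cv2.imwrite("pics/c4.png",np.hstack(ims))
E
```

```text
[590.83003688 -90.684312   111.37750886]
scene 3635 [ 546.  -135.6   -4.5] [635.6 -45.8 563.3] (array([597. , -96.1]), np.float64(5.93), 302)
 shaft (array([590.3, -91. ]), np.float64(0.81), 208)
side 249 [ 556.5 -115.5  105.2] [616.  -61.8 551.7] (array([582.1, -89.8]), np.float64(3.25), 159)
 shaft (array([589.5, -91.9]), np.float64(1.65), 151)
```

View pics/c4.png

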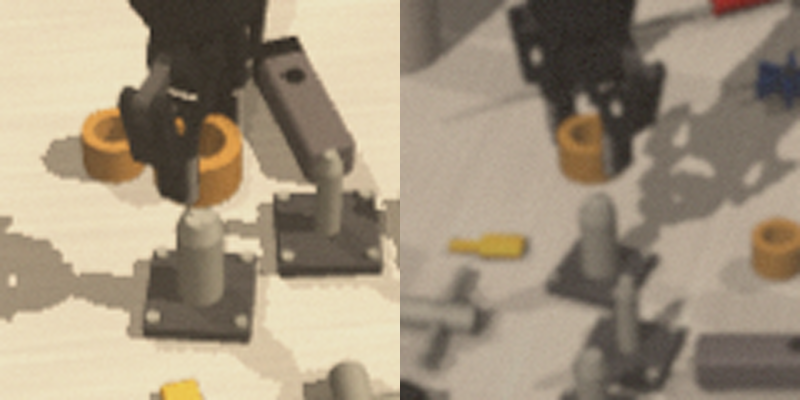

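Run:
```python
from m import *
o,p,a=pose();print(p)
th=np.linspace(0,2*np.pi,360)
for n in("scene","side"):
    c=get_calibration(n);M=R.from_quat(c["rotation"]).as_matrix()
    im=cv2.imread(f"pics/{n}4.png").astype(int);b=(im[...,2]>im[...,0]+50)
    for v in ([252,258,264] if n=="scene" else [186,192,198]):
        x=np.where(b[v,240:330])[0]+240;print(n,v,x.min(),x.max())
    for e in(-3,0,3):
        C=p[:2]+e*np.array([np.cos(a),np.sin(a)]);u=[];vv=[]
        for z in(p[2]-6,p[2]+24):
            P=np.c_[C[0]+25*np.cos(th),C[1]+25*np.sin(th),0*th+z]-c["origin"];q=P@M
            u.append(c["cx"]-c["fx"]*q[:,0]/q[:,2]);vv.append(c["cy"]+c["fy"]*q[:,1]/q[:,2])
        u=np.array(u);vv=np.array(vv);print(n,e,"left",u.min(1).round(1),"right",u.max(1).round(1),"v",vv.min(1).round(1),vv.max(1).round(1))
```

```text
[590.83003688 -90.684312   111.37750886]
scene 252 266 314
scene 258 254 318
scene 264 265 324
scene -3 left [286.8 286.3] right [313.5 313.5] v [253.  241.3] [271.6 259.8]
scene 0 left [288.2 287.7] right [314.9 315. ] v [253.5 241.8] [272.1 260.3]
scene 3 left [289.6 289.2] right [316.4 316.5] v [253.9 242.2] [272.6 260.8]
side 186 277 290
side 192 278 290
side 198 279 290
side -3 left [277.8 277. ] right [298.6 298.1] v [190.  179.8] [202.2 191.9]
side 0 left [276.8 276.1] right [297.7 297.2] v [190.5 180.3] [202.8 192.4]
side 3 left [275.9 275.2] right [296.8 296.3] v [191.  180.8] [203.3 193. ]
```

Emit:
carry_out:
  moves:
    - [[0,-0.07,1,0,0.9],[0,0,1,0,0.9],[0,0,0.7,0,0.9],[0,0,0.7,0,0.9],[0,0,0.7,0,0.9],[0,0,0.7,0,0.9],[0,0,0.7,0,0.9],[0,0,0,0,0.9]]

```text
time_s: 6.15
tcp_pos: [589.3, -89.8, 54.2]
ee_rot: [0.87, 0.492, -0.001, -0.0]
ft_force: [-0.9, -0.5, -2.7]
grip_width: 0.562
gripper_force: 53.5
```

Emit:
carry_out:
  moves:
    - [[0,0,1,0,0.9],[0,0,1,0,0.9],[0,0,1,0,0.9],[0,0,0.5,0,0.9],[0,0,0,0,0.9],[0,0,0,0,0.9]]

```text
time_s: 6.75
tcp_pos: [589.9, -89.9, 20.3]
ee_rot: [0.87, 0.492, -0.0, -0.0]
ft_force: [-0.1, 0.4, -2.1]
grip_width: 0.562
gripper_force: 53.6
```

Emit:
carry_out:
  moves:
    - [[0,0,0.3,0,0.9],[0,0,0,0,0.9],[0,0,0,0,0.9],[0,0,0,0,0.2],[0,0,0,0,0.1],[0,0,0,0,0.1],[0,0,0,0,0]]

```text
time_s: 7.45
tcp_pos: [589.9, -89.9, 17.3]
ee_rot: [0.87, 0.492, 0.0, 0.0]
ft_force: [-0.3, 0.9, -0.7]
grip_width: 1.0
gripper_force: 0.0
```

Emit:
carry_out:
  moves:
    - [[0,0,-1.5,0,0],[0,0,-4,0,0],[0,0,-4,0,0],[0,0,-4,0,0],[-4,0,0,0,0],[-4,0,0,0,0],[0,0,0,0,0],[0,0,0,0,0]]

```text
time_s: 8.25
tcp_pos: [548.4, -159.4, 153.5]
ee_rot: [0.871, 0.492, 0.0, 0.0]
ft_force: [0.2, 0.4, -0.1]
grip_width: 0.998
gripper_force: 0.0
```

```bash
python3 look.py 5;python3 both.py 5
python3 - <<'E'
from m import *
o,p,a=pose()
c=np.load("pics/cal5.npy",allow_pickle=True).item();W=cloud(c,np.load("pics/wrist5.npy"),True)
for n in("scene","side","wrist"):
    X=W if n=="wrist" else pts(n,"5");im=cv2.imread(f"pics/{'w' if n=='wrist' else n}5.png").astype(int)
    b=(im[...,2]>im[...,0]+50)&(X[...,2]<60)&(X[...,2]>2)
    for nm,x,y in(("A",590,-91),("B",462,-135)):
        q=X[b&(np.hypot(X[...,0]-x,X[...,1]-y)<60)]
        if len(q)<20: print(n,nm,len(q));continue
        t=q[q[:,2]>np.percentile(q[:,2],95)-3];print(n,nm,cv2.minAreaRect(t[:,:2].astype(np.float32)),np.median(t[:,2]).round(1),len(t))
    q=near(X,550,74,25,18,58);print("m",circ(q,11,550,74) if len(q)>20 else 0)
    q=near(X,440,-9,90,24,36);q=q[q[:,0]<510];print("scan",cv2.minAreaRect(q[:,:2].astype(np.float32)),len(q))
plan(462.5,-135.5,150)
E
```

```text
scene A ((595.6557006835938, -90.42312622070312), (44.595882415771484, 47.95412063598633), 3.763204336166382) 41.3 150
scene B ((465.18072509765625, -135.008056640625), (40.5826301574707, 40.27799987792969), 80.57823944091797) 29.1 120
m (array([550.6,  74.7]), np.float64(0.89), 158)
scan ((439.6105041503906, -10.470705032348633), (120.16434478759766, 34.169437408447266), 12.618189811706543) 542
side A ((587.906494140625, -81.97965240478516), (46.91396713256836, 36.922725677490234), 1.7825901508331299) 42.5 49
side B ((462.9644470214844, -132.0055389404297), (37.47355651855469, 41.27304458618164), 10.386099815368652) 29.6 66
m (array([549.6,  73.7]), np.float64(1.21), 126)
scan ((437.2129211425781, -7.981575012207031), (113.76959991455078, 41.03828048706055), 14.323973655700684) 504
wrist A ((588.3889770507812, -91.12513732910156), (48.512969970703125, 48.54268264770508), 6.813846588134766) 41.4 2278
wrist B ((460.9831848144531, -136.01466369628906), (40.35942459106445, 40.229774475097656), 33.19956970214844) 29.5 1200
m (array([548. ,  73.3]), np.float64(0.34), 47)
scan ((437.85089111328125, -11.68463134765625), (114.38268280029297, 34.388221740722656), 12.300500869750977) 4839
at [ 549.2 -157.4  152.7] yaw 1.031 | total cm [-2.57 -8.56  0.27] turn 0 rows>= 2.0 t 8.4
```

Emit:
carry_out:
  moves:
    - [[-1.2,-4.2,0,0,0],[-1.3,-4.33,0,0,0],[0,0,4,0,0],[0,0,4,0,0],[0,0,4,0,0],[0,0,2.7,0,0],[0,0,0,0,0],[0,0,0,0,0.9],[0,0,0,0,0.9],[0,0,0,0,0.9]]

```text
time_s: 9.4
tcp_pos: [463.6, -136.1, 6.8]
ee_rot: [0.87, 0.492, 0.001, 0.001]
ft_force: [-2.0, 0.8, 1.4]
grip_width: 0.516
gripper_force: 0.8
```

Emit:
carry_out:
  moves:
    - [[0,0,0,0,0.9],[0,0,0,0,0.9],[0,0,0,0,0.9],[0,0,-2,0,0.9],[0,0,-4,0,0.9],[0,0,-4.5,0,0.9],[0,0,-4,0,0.9],[0,0,0,0,0.9],[0,0,0,0,0.9]]

```text
time_s: 10.3
tcp_pos: [463.0, -136.3, 151.6]
ee_rot: [0.87, 0.492, 0.001, 0.001]
ft_force: [-0.1, 0.3, -3.0]
grip_width: 0.463
gripper_force: 52.1
```

```bash
python3 look.py 6
python3 - <<'E'
from m import *
plan(549.8,74,110)
o,p,a=pose();print(o["grip_width"],o["gripper_force"])
c=np.load("pics/cal6.npy",allow_pickle=True).item();X=cloud(c,np.load("pics/wrist6.npy"),True)
im=cv2.imread("pics/w6.png").astype(int)
b=(im[...,2]>im[...,0]+50);q=X[b&(np.hypot(X[...,0]-p[0],X[...,1]-p[1])<40)]
print(len(q),q.min(0).round(1),q.max(0).round(1))
t=q[q[:,2]>np.percentile(q[:,2],95)-3];r=cv2.minAreaRect(t[:,:2].astype(np.float32));print(r,np.median(t[:,2]))
d=np.array(r[0])-p[:2];print("off x,y",d@[np.cos(a),np.sin(a)],d@[np.sin(a),-np.cos(a)])
E
```

```text
at [ 462.3 -136.1  150.4] yaw 1.03 | total cm [22.51 -3.33  4.04] turn 0 rows>= 5.0 t 10.35
0.4700438432978492 52.09861222654581
8496 [ 442.  -157.8  145.6] [ 482.7 -115.7  176.1]
((462.55426025390625, -136.97702026367188), (41.49432373046875, 39.20363235473633), 64.19695281982422) 173.8849041329811
off x,y -0.6270236626181139 0.6690385341242012
```

Emit:
carry_out:
  moves:
    - [[4.5,-0.67,0,0,0.9],[4.5,-0.67,0,0,0.9],[4.5,-0.67,0,0,0.9],[4.5,-0.67,0,0,0.9],[4.5,-0.66,0,0,0.9],[0,0,3,0,0.9],[0,0,1.2,0,0.9],[0,0,0,0,0.9],[0,0,0,0,0.9],[0,0,0,0,0.9]]

```text
time_s: 11.35
tcp_pos: [550.2, 73.3, 109.1]
ee_rot: [0.871, 0.492, 0.0, 0.0]
ft_force: [0.6, -0.6, -2.2]
grip_width: 0.472
gripper_force: 52.0
```

```bash
python3 both.py 7
python3 - <<'E'
from m import *
plan(549.8,74,105)
o,p,a=pose();ims=[]
th=np.linspace(0,2*np.pi,360)
for n in("scene","side"):
    c=get_calibration(n);M=R.from_quat(c["rotation"]).as_matrix();X=pts(n,"7")
    print(n,"shaft",circ(near(X,550,74,25,18,58),11,550,74))
    big=cv2.imread(f"pics/{n}7.png");x,y=(381,245) if n=="scene" else (289,225)
    S=5;c0=cv2.resize(big[y-40:y+40,x-40:x+40],(400,400),interpolation=cv2.INTER_CUBIC)
    for z in(p[2]-6.4,p[2]+23.6):
        P=np.c_[p[0]+21*np.cos(th),p[1]+21*np.sin(th),0*th+z]-c["origin"];q=P@M
        u=c["cx"]-c["fx"]*q[:,0]/q[:,2];v=c["cy"]+c["fy"]*q[:,1]/q[:,2]
        cv2.polylines(c0,[np.int32(np.c_[(u-x+40.5)*5,(v-y+40.5)*5])],True,(255,0,0),1)
    ims.append(c0)
cv2.imwrite("pics/c7.png",np.hstack(ims))
E
```

```text
at [550.3  73.6 109.3] yaw 1.029 | total cm [ 0.01 -0.07  0.43] turn 0 rows>= 1.0 t 11.45
scene shaft (array([550.7,  74.4]), np.float64(1.05), 154)
side shaft (array([550. ,  73.6]), np.float64(1.35), 133)
```

View pics/c7.png

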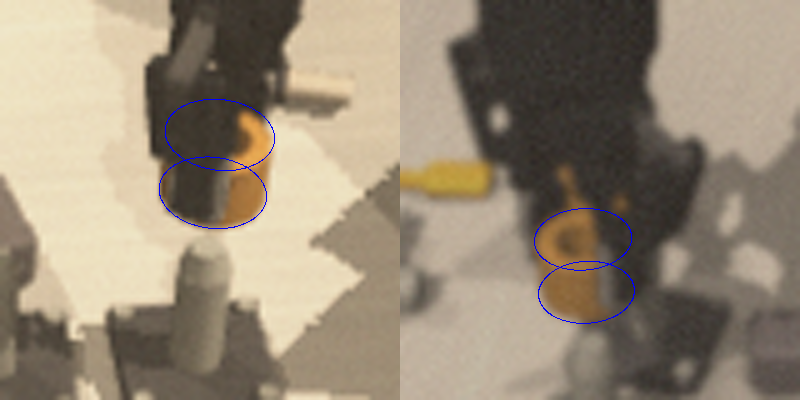

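The projected outlines match the held middle sleeve over the middle shaft in both views (scene crop (215,160), side crop (585,265)). Descending.

Emit:
carry_out:
  moves:
    - [[0,0,1,0,0.9],[0,0,0.7,0,0.9],[0,0,0.7,0,0.9],[0,0,0.7,0,0.9],[0,0,0.7,0,0.9],[0,0,0.8,0,0.9],[0,0,0.8,0,0.9],[0,0,0,0,0.9]]

```text
time_s: 12.25
tcp_pos: [549.2, 74.0, 53.1]
ee_rot: [0.87, 0.492, -0.001, -0.0]
ft_force: [0.4, -0.1, -1.5]
grip_width: 0.468
gripper_force: 52.1
```

Emit:
carry_out:
  moves:
    - [[0,0,1,0,0.9],[0,0,1,0,0.9],[0,0,1,0,0.9],[0,0,0.5,0,0.9],[0,0,0.3,0,0.9],[0,0,0,0,0.9],[0,0,0,0,0.9]]

```text
time_s: 12.95
tcp_pos: [549.8, 74.3, 17.8]
ee_rot: [0.87, 0.492, -0.0, 0.0]
ft_force: [-13.4, -1.5, 39.2]
grip_width: 0.471
gripper_force: 56.7
```

Emit:
carry_out:
  moves:
    - [[0,0,-0.1,0,0.3],[0,0,0,0,0.1],[0,0,0,0,0.1],[0,0,0,0,0],[0,0,-1.5,0,0],[0,0,-4,0,0],[0,0,-4.5,0,0],[0,0,-4.5,0,0],[0,0,0,0,0],[0,0,0,0,0]]

```text
time_s: 13.95
tcp_pos: [550.4, 74.1, 164.3]
ee_rot: [0.87, 0.492, 0.001, 0.001]
ft_force: [-0.1, 0.3, -0.9]
grip_width: 1.002
gripper_force: 0.0
```

Run:
```python
from m import *
plan(439,-9.5,163,.21)
```

```text
at [550.4  74.1 164.3] yaw 1.03 | total cm [-12.9   -5.25   0.13] turn 0.82 rows>= 6.0 t 13.95
```

Emit:
carry_out:
  moves:
    - [[-4.3,-1.75,0,0,0],[-4.3,-1.75,0,0,0],[-4.3,-1.75,0,0,0],[0,0,0,0.14,0],[0,0,0,0.14,0],[0,0,0,0.14,0],[0,0,0,0.14,0],[0,0,0,0.14,0],[0,0,0,0.12,0],[0,0,0,0,0]]

```text
time_s: 14.95
tcp_pos: [437.7, -9.4, 161.6]
ee_rot: [0.995, 0.104, -0.001, -0.0]
ft_force: [-0.5, 1.0, -0.9]
grip_width: 1.0
gripper_force: 0.0
```

Emit:
carry_out:
  moves:
    - [[0,0,0,0,0],[0,0,0,0,0]]

```text
time_s: 15.15
tcp_pos: [438.1, -9.4, 162.1]
ee_rot: [0.994, 0.106, -0.0, -0.0]
ft_force: [-0.4, -1.0, 0.2]
grip_width: 0.998
gripper_force: 0.0
```

```bash
python3 look.py 8; python3 both.py 8
python3 - <<'E'
from m import *
o,p,a=pose()
c=np.load("pics/cal8.npy",allow_pickle=True).item();W=cloud(c,np.load("pics/wrist8.npy"),True)
for n in("scene","side","wrist"):
    X=W if n=="wrist" else pts(n,"8");im=cv2.imread(f"pics/{'w' if n=='wrist' else n}8.png").astype(int)
    b=(im[...,2]>im[...,0]+50)&(X[...,2]<60)&(X[...,2]>2)
    for nm,x,y in(("A",590,-91),("B",550,74)):
        q=X[b&(np.hypot(X[...,0]-x,X[...,1]-y)<60)]
        if len(q)<20: print(n,nm,len(q));continue
        t=q[q[:,2]>np.percentile(q[:,2],95)-3];print(n,nm,cv2.minAreaRect(t[:,:2].astype(np.float32)),np.median(t[:,2]).round(1),len(t))
    q=near(X,440,-9,90,24,36);q=q[q[:,0]<512];print("scan",cv2.minAreaRect(q[:,:2].astype(np.float32)),np.median(q[:,2]),len(q))
plan(439,-9.5,5,.21)
E
```

```text
scene A ((594.6288452148438, -90.62850952148438), (47.7314453125, 45.65584945678711), 89.15680694580078) 41.1 164
scene B ((554.2340698242188, 72.99397277832031), (38.694522857666016, 37.42752456665039), 78.18060302734375) 41.5 105
scan ((440.18365478515625, -10.779411315917969), (118.5845718383789, 34.610107421875), 11.378788948059082) 28.926884196009667 542
side A ((589.55810546875, -81.74440002441406), (46.06993865966797, 40.00375747680664), 8.143542289733887) 42.2 64
side B ((548.5201416015625, 80.31816101074219), (40.008365631103516, 34.62818145751953), 7.165799617767334) 42.0 58
scan ((437.39642333984375, -8.581401824951172), (113.6984634399414, 41.84689712524414), 14.34299087524414) 28.794858747576143 508
wrist A ((587.121826171875, -89.00543975830078), (48.59030532836914, 44.797203063964844), 30.947355270385742) 41.4 1296
wrist B ((547.7718505859375, 73.025390625), (40.500701904296875, 40.46101379394531), 12.31607437133789) 41.3 1179
scan ((437.7042541503906, -10.61721420288086), (114.26416778564453, 34.564334869384766), 12.583508491516113) 29.477450667584492 6207
at [438.3  -9.5 162.3] yaw 0.211 | total cm [ 0.07  0.02 15.73] turn 0.001 rows>= 4.0 t 15.3
```

View pics/w8.png

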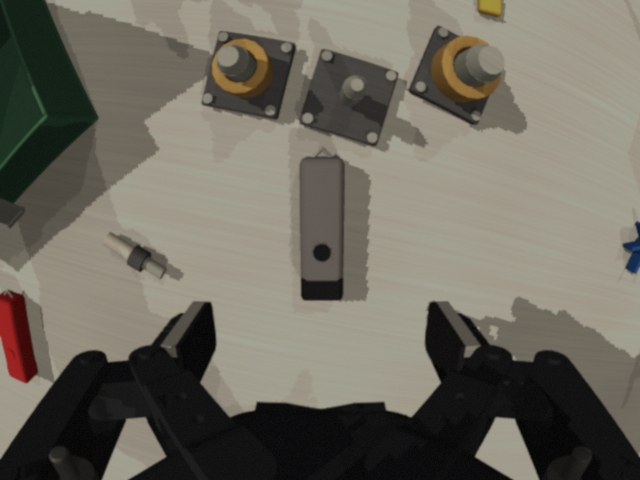

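Both sleeves are home: tops about 41–42 mm, at wrist pixels (240,67) and (467,65), with the thin shaft bare at (352,88). The scanner is at (322,228), black end at (322,290); the red bar at (18,335) is the look-alike. Grasping the grey one.

Emit:
carry_out:
  moves:
    - [[0.1,0,4.2,0,0],[0,0,4.2,0,0],[0,0,4.2,0,0],[0,0,3.1,0,0],[0,0,0,0,0],[0,0,0,0,0.9],[0,0,0,0,0.9],[0,0,0,0,0.9],[0,0,0,0,0.9],[0,0,0,0,0.9]]
  squeeze: 60

```text
time_s: 16.3
tcp_pos: [440.4, -9.3, 6.9]
ee_rot: [0.995, 0.105, 0.001, 0.0]
ft_force: [-4.3, 0.2, 20.8]
grip_width: 0.382
gripper_force: 58.3
```

Emit:
carry_out:
  moves:
    - [[0,0,0,0,0.9],[0,0,0,0,0.9],[0,0,0,0,0.9],[0,0,0,0,0.9],[0,0,-2,0,0.9],[0,0,-4,0,0.9],[0,0,-4.5,0,0.9],[0,0,-4.5,0,0.9],[0,0,0,0,0.9],[0,0,0,0,0.9]]

```text
time_s: 17.3
tcp_pos: [440.0, -9.4, 156.8]
ee_rot: [0.995, 0.104, 0.002, 0.0]
ft_force: [-0.0, -0.5, -2.6]
grip_width: 0.385
gripper_force: 61.6
```

Run:
```python
from m import *
plan(551,-244,150,.21)
o,p,a=pose();print(o["grip_width"],o["gripper_force"])
# tag refined
for n in("scene","side"):
    for t in("0","8"):
        X=pts(n,t);q=near(X,665,-353,50,30,108);c=q.mean(0)
        for k in range(3):
            vt=np.linalg.svd(q-c,full_matrices=0)[2];d=(q-c)@vt[2];q=q[abs(d)<4];c=q.mean(0)
        w=np.array([-vt[2][1],vt[2][0]]);s=(q[:,:2]-c[:2])@w
        mid=c[:2]+w*(np.percentile(s,1)+np.percentile(s,99))/2
        print(n,t,"mid",mid.round(1),"normal",vt[2].round(3),"yaw",np.arctan2(*(vt[2][1::-1]*np.sign(vt[2][0]))).round(3),"w",np.percentile(s,[1,99]).round(1),"ztop",q[:,2].max().round(1),len(q))
```

```text
at [440.   -9.4 156.8] yaw 0.209 | total cm [ 5.99 25.25  0.68] turn -0.001 rows>= 6.0 t 17.3
0.38484412313599115 61.64538860321045
scene 0 mid [ 665.8 -355.7] normal [ 0.722 -0.691  0.004] yaw -0.763 w [-43.2  36.6] ztop 108.0 757
scene 8 mid [ 666.  -355.6] normal [ 0.724 -0.69   0.004] yaw -0.761 w [-43.1  37.1] ztop 108.0 750
side 0 mid [ 662.6 -353.4] normal [ 0.722 -0.692  0.005] yaw -0.765 w [-42.2  38.5] ztop 108.0 498
side 8 mid [ 663.1 -353. ] normal [ 0.722 -0.692 -0.004] yaw -0.764 w [-40.7  39.7] ztop 108.0 499
```

Emit:
carry_out:
  moves:
    - [[1,4.2,0,0,0.9],[1,4.2,0,0,0.9],[1,4.2,0,0,0.9],[1,4.2,0,0,0.9],[1,4.2,0,0,0.9],[1,4.25,0,0,0.9],[0,0,0,-0.14,0.9],[0,0,0,-0.14,0.9],[0,0,0,-0.14,0.9],[0,0,0,-0.14,0.9]]

```text
time_s: 18.3
tcp_pos: [549.8, -243.4, 153.5]
ee_rot: [0.926, 0.378, -0.001, -0.001]
ft_force: [-0.8, -0.1, -1.1]
grip_width: 0.387
gripper_force: 61.5
```

Emit:
carry_out:
  moves:
    - [[0,0,0,-0.14,0.9],[0,0,0,-0.14,0.9],[0,0,0,-0.14,0.9],[0,0,0,-0.14,0.9],[0,0,0,-0.14,0.9],[0,0,0,-0.14,0.9],[0,0,0,-0.14,0.9],[0,0,0,-0.14,0.9],[0,0,0,-0.14,0.9],[0,0,0,-0.14,0.9]]

```text
time_s: 19.3
tcp_pos: [549.8, -243.3, 153.7]
ee_rot: [0.464, 0.886, 0.0, -0.001]
ft_force: [0.1, 0.2, -1.8]
grip_width: 0.383
gripper_force: 61.5
```

Emit:
carry_out:
  moves:
    - [[0,0,0,-0.14,0.9],[0,0,0,-0.07,0.9],[0,0,0,0,0.9],[0,0,0,0,0.9],[0,0,0,0,0.9]]

```text
time_s: 19.8
tcp_pos: [550.4, -243.5, 154.8]
ee_rot: [0.373, 0.928, 0.0, -0.0]
ft_force: [0.1, 0.2, -1.7]
grip_width: 0.381
gripper_force: 61.5
```

```bash
python3 look.py 9; python3 both.py 9
python3 - <<'E'
from m import *
plan(549.8,-245.4,66,2.378)
o,p,a=pose();print(o["qpos"].round(2),o["ee_rot"])
for n in("scene","side"):
    X=pts(n,"9")
    q=X[(np.hypot(X[...,0]-p[0],X[...,1]-p[1])<75)&(X[...,2]>p[2]-10)&(X[...,2]<p[2]+26)]
    e=(q[:,:2]-p[:2])@[-np.cos(a),-np.sin(a)];s=(q[:,:2]-p[:2])@[np.sin(a),-np.cos(a)]
    m=abs(s)<22;print(n,"along",np.percentile(e[m],[0,1,50,99,100]).round(1),"z",np.percentile(q[m,2],[0,1,99]).round(1),m.sum())
E
```

```text
at [ 550.6 -243.6  155.2] yaw 2.379 | total cm [-0.07 -0.19  8.92] turn 0.001 rows>= 2.0 t 19.95
[ 0.77  0.45 -0.59  1.82  0.3   0.97  0.86] [ 3.72092610e-01  9.28195605e-01  2.30522222e-06 -8.65559349e-05]
scene along [-53.9 -50.9  30.4  61.6  62.5] z [147.3 149.5 179.9] 961
side along [-61.5 -58.5 -29.4  54.7  58.5] z [147.7 149.7 180.7] 436
```

View pics/side9.png

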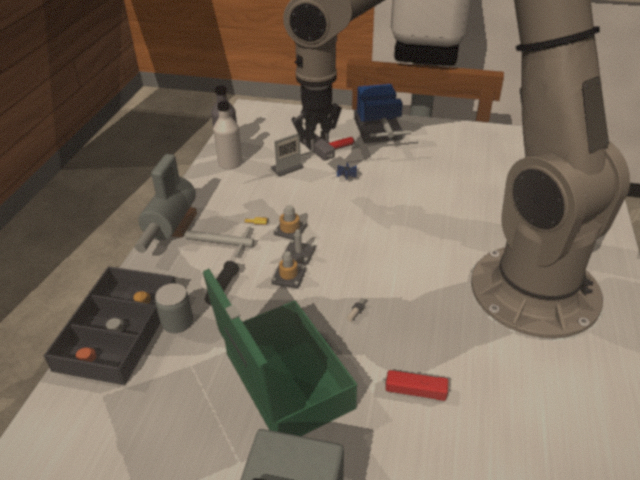

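Side view: the scanner is held at (322,148), facing the tag at (288,152). Both sleeves sit on their shafts at (289,222) and (289,265).

Emit:
carry_out:
  moves:
    - [[-0.05,-0.2,3,0,0.9],[0,0,3,0,0.9],[0,0,2.4,0,0.9],[0,0,0.5,0,0.9],[0,0,0,0,0.9],[0,0,0,0,0.9],[0,0,0,0,0.9]]

```text
time_s: 20.65
tcp_pos: [550.4, -245.8, 67.7]
ee_rot: [0.372, 0.928, -0.0, 0.001]
ft_force: [0.7, 0.2, -0.7]
grip_width: 0.385
gripper_force: 61.4
```

```bash
python3 look.py 10; python3 both.py 10
python3 - <<'E'
from m import *
plan(549.8,-245.4,66,2.378)
o,p,a=pose();print(o["ee_rot"])
for n in("scene","side"):
    X=pts(n,"10")
    q=X[(np.hypot(X[...,0]-p[0],X[...,1]-p[1])<75)&(X[...,2]>p[2]-10)&(X[...,2]<p[2]+26)]
    e=(q[:,:2]-p[:2])@[-np.cos(a),-np.sin(a)];s=(q[:,:2]-p[:2])@[np.sin(a),-np.cos(a)]
    m=abs(s)<22;print(n,"along",np.percentile(e[m],[0,1,50,99,100]).round(1),"z",np.percentile(q[m,2],[0,1,99]).round(1),m.sum())
c=np.load("pics/cal10.npy",allow_pickle=True).item();X=cloud(c,np.load("pics/wrist10.npy"),True)
q=X[(np.hypot(X[...,0]-p[0],X[...,1]-p[1])<75)&(X[...,2]>p[2]+19)&(X[...,2]<p[2]+29)]
e=(q[:,:2]-p[:2])@[-np.cos(a),-np.sin(a)];s=(q[:,:2]-p[:2])@[np.sin(a),-np.cos(a)]
m=abs(s)<22;print("wrist",np.percentile(e[m],[0,50,99,100]).round(1),np.median(q[m,2]))
E
```

```text
at [ 550.  -245.8   67.2] yaw 2.38 | total cm [0.04 0.01 0.12] turn 0.002 rows>= 1.0 t 20.8
[ 3.71887618e-01  9.28277531e-01 -8.67229927e-05  6.46972013e-04]
scene along [-52.4 -50.4  31.9  61.7  62.6] z [57.4 61.5 92.7] 826
side along [-62.8 -59.4 -30.2  51.5  59.6] z [58.1 61.3 92.8] 397
wrist [-55.5 -17.6  31.9  35.1] 90.03305721433067
```

Emit:
carry_out:
  moves:
    - [[0,0,0.1,0,0.9],[0,0,0,0,0.9],[0,0,0,0,0.9],[0,0,0,0,0.9],[0,0,0,0,0.9],[0,0,0,0,0.9],[0,0,0,0,0.9],[0,0,0,0,0.9],[0,0,0,0,0.9],[0,0,0,0,0.9]]

```text
time_s: 21.8
tcp_pos: [549.6, -245.5, 65.3]
ee_rot: [0.372, 0.928, 0.0, -0.0]
ft_force: [0.5, 0.0, -2.1]
grip_width: 0.384
gripper_force: 61.4
```

Emit:
carry_out:
  moves:
    - [[0,0,0,0,0.9],[0,0,0,0,0.9],[0,0,0,0,0.9],[0,0,0,0,0.9],[0,0,0,0,0.9],[0,0,0,0,0.9],[0,0,0,0,0.9],[0,0,0,0,0.9],[0,0,0,0,0.9],[0,0,0,0,0.9]]

```text
time_s: 22.8
tcp_pos: [549.7, -245.5, 65.4]
ee_rot: [0.372, 0.928, 0.0, 0.0]
ft_force: [0.3, 0.4, -0.9]
grip_width: 0.389
gripper_force: 61.4
```

Emit:
carry_out:
  moves:
    - [[0,0,0,0,0.9],[0,0,0,0,0.9],[0,0,0,0,0.9],[0,0,0,0,0.9],[0,0,0,0,0.9],[0,0,0,0,0.9],[0,0,0,0,0.9],[0,0,0,0,0.9],[0,0,0,0,0.9],[0,0,0,0,0.9]]

```text
time_s: 23.8
tcp_pos: [549.6, -245.5, 65.3]
ee_rot: [0.372, 0.928, 0.0, 0.0]
ft_force: [0.4, 0.1, -1.9]
grip_width: 0.39
gripper_force: 61.4
```

Run:
```python
from m import *
plan(480,0,230)
X=pts("scene","10");Y=pts("side","10")
# toolbox edges: fit outer walls from side faces (scene sees +y-ish/far side; side sees ...)
for n,X in(("scene",X),("side",Y)):
    im=cv2.imread(f"pics/{n}10.png").astype(int);g=(im[...,1]>im[...,2]+12)&(im[...,1]>im[...,0]+6)
    q=X[g&(X[...,2]>-5)&(X[...,2]<245)];q=q[np.hypot(q[:,0]-490,q[:,1]-360)<250]
    for yaw in(.72,.73,.74):
        f=np.array([np.cos(yaw),np.sin(yaw)]);l=np.array([-np.sin(yaw),np.cos(yaw)])
        e=(q[:,:2]-[480,355])@f;s=(q[:,:2]-[480,355])@l
        L=q[:,2]>110;B=(q[:,2]<72)&(q[:,2]>8)
        print(n,yaw,"box x",np.percentile(e[B],[.5,99.5]).round(1),"y",np.percentile(s[B],[.5,99.5]).round(1),"lid x",np.percentile(e[L],[2,50,98]).round(1),"lid y",np.percentile(s[L],[1,99]).round(1))
```

```text
at [ 549.6 -245.5   65.3] yaw 2.38 | total cm [ 21.99  12.95 -16.47] turn 0 rows>= 7.0 t 23.8
scene 0.72 box x [-84.1  77.9] y [-121.4  119.3] lid x [81.8 90.8 94.9] lid y [-119.7  116.4]
scene 0.73 box x [-84.3  77.5] y [-121.6  119.2] lid x [81.7 90.6 94.7] lid y [-120.6  115.5]
scene 0.74 box x [-84.5  78.3] y [-121.7  119.3] lid x [81.4 90.3 95.2] lid y [-121.5  114.6]
side 0.72 box x [-83.7  76. ] y [-117.7  122.8] lid x [79.8 88.4 93.4] lid y [-108.4  122.5]
side 0.73 box x [-83.5  75.6] y [-117.2  122.9] lid x [80.3 88.8 93.3] lid y [-109.3  121.6]
side 0.74 box x [-83.7  76.3] y [-116.8  123.2] lid x [80.5 89.2 93.8] lid y [-110.2  120.7]
```

Scanned for over three seconds, steady. Carrying the scanner to the box.

Emit:
carry_out:
  moves:
    - [[0,0,-3,0,0.9],[0,0,-4.5,0,0.9],[0,0,-4.5,0,0.9],[2,1.6,0,0,0.9],[3.3,2.63,0,0,0.9],[3.3,2.63,0,0,0.9],[3.3,2.63,0,0,0.9],[3.3,2.63,0,0,0.9],[3.3,2.63,0,0,0.9],[3.3,2.63,0,0,0.9]]

```text
time_s: 24.8
tcp_pos: [511.4, 32.3, 185.6]
ee_rot: [0.372, 0.928, -0.0, 0.0]
ft_force: [1.2, 0.3, -2.2]
grip_width: 0.386
gripper_force: 61.6
```

Emit:
carry_out:
  moves:
    - [[3.3,2.63,0,0,0.9],[3.3,2.63,0,0,0.9],[3.3,2.63,0,0,0.9],[3.3,2.63,0,0,0.9],[3.3,2.63,0,0,0.9],[3.3,2.63,0,0,0.9],[3.3,2.63,0,0,0.9],[2,1.6,0,0.08,0.9],[0,0,0,0,0.9],[0,0,0,0,0.9]]

```text
time_s: 25.8
tcp_pos: [468.0, 349.2, 185.2]
ee_rot: [0.408, 0.913, -0.0, -0.0]
ft_force: [-0.7, 0.6, -2.3]
grip_width: 0.388
gripper_force: 61.4
```

Run:
```python
from m import *
plan(468,345,12,2.30)
o,p,a=pose();print(o["qpos"].round(2),o["ee_rot"].round(3),o["gripper_force"])
```

```text
at [468.  349.2 185.2] yaw 2.302 | total cm [-0.31 -0.28 17.32] turn 0.002 rows>= 4.0 t 25.8
[-0.13  0.43 -0.79  1.82  0.35  1.03 -0.33] [ 0.408  0.913 -0.    -0.   ] 61.445345878601074
```

Emit:
carry_out:
  moves:
    - [[-0.3,-0.28,0,0,0.9],[0,0,3.5,0,0.9],[0,0,4,0,0.9],[0,0,4,0,0.9],[0,0,3,0,0.9],[0,0,1.5,0,0.9],[0,0,0.8,0,0.9],[0,0,0.5,0,0.9],[0,0,0,0,0.9],[0,0,0,0,0.9]]

```text
time_s: 26.8
tcp_pos: [468.9, 345.0, 13.5]
ee_rot: [0.409, 0.913, 0.001, 0.0]
ft_force: [-0.4, -0.1, -2.2]
grip_width: 0.382
gripper_force: 61.5
```

Emit:
carry_out:
  moves:
    - [[0,0,0.3,0,0.9],[0,0,0,0,0.9],[0,0,0,0,0.4],[0,0,0,0,0.25],[0,0,0,0,0.25],[0,0,0,0,0.25],[0,0,-2,0,0.25],[0,0,-4,0,0.25],[0,0,-4.5,0,0.25],[0,0,-4.5,0,0.25]]

```text
time_s: 27.8
tcp_pos: [467.8, 344.6, 160.8]
ee_rot: [0.408, 0.913, -0.0, -0.0]
ft_force: [1.2, 0.5, -0.7]
grip_width: 0.749
gripper_force: 0.0
```

Emit:
carry_out:
  moves:
    - [[0,0,-4.5,0,1],[0,0,-4.5,0,1],[0,0,-3,0,1],[0,0,0,0,1],[0,0,0,0,1]]

```text
time_s: 28.3
tcp_pos: [468.4, 344.5, 279.5]
ee_rot: [0.409, 0.913, 0.0, 0.0]
ft_force: [-0.5, 0.1, -0.9]
grip_width: -0.005
gripper_force: 0.0
```

```bash
python3 look.py 11
python3 - <<'E'
from m import *
o,p,a=pose();print(o["qpos"].round(2));plan(477,353,p[2],2.30)
c=np.load("pics/cal11.npy",allow_pickle=True).item();X=cloud(c,np.load("pics/wrist11.npy"),True)
f=np.array([np.cos(.73),np.sin(.73)]);l=np.array([-np.sin(.73),np.cos(.73)])
im=cv2.imread("pics/w11.png").astype(int)
q=X.reshape(-1,3);e=(q[:,:2]-[477,353])@f;s=(q[:,:2]-[477,353])@l
m=(q[:,2]>70)&(q[:,2]<79)&(abs(e)<100)&(abs(s)<140);print("rim",cv2.minAreaRect(q[m][:,:2].astype(np.float32)))
m=(q[:,2]>28)&(q[:,2]<40)&(abs(e)<70)&(abs(s)<110);print("scan",cv2.minAreaRect(q[m][:,:2].astype(np.float32)),np.median(q[m,2]))
E
```

```text
[-0.08  0.34 -0.83  1.73  0.26  1.2  -0.25]
at [468.1 344.2 278.6] yaw 2.3 | total cm [ 0.06  1.25 -0.  ] turn -0.0 rows>= 1.0 t 28.35
rim ((472.61798095703125, 350.44232177734375), (166.49830627441406, 240.4969482421875), 41.780921936035156)
scan ((469.1485595703125, 342.8052978515625), (34.324100494384766, 113.9630126953125), 42.35588455200195) 33.39039380480176
```

View pics/w11.png

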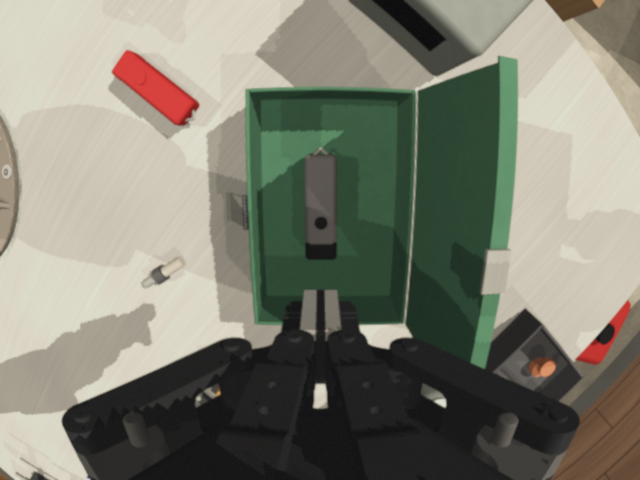

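The scanner lies in the box at (320,205), flat (top 33 mm). The lid is upright at right with its catch at (495,272). The clasp lever shows at the front, (237,212). Next I check that the space behind the lid is free, then push it from behind.

Run:
```python
from m import *
f=np.array([np.cos(.73),np.sin(.73)]);l=np.array([-np.sin(.73),np.cos(.73)])
for n,t in(("scene","10"),("side","10")):
    q=pts(n,t).reshape(-1,3);e=(q[:,:2]-[477,353])@f;s=(q[:,:2]-[477,353])@l
    m=(e>102)&(e<230)&(abs(s)<70);print(n,m.sum(),np.percentile(q[m,2],[50,95,100]).round())
    m=(q[:,2]>100)&(q[:,2]<245)&(e>70)&(e<110)&(abs(s)<125)
    for z in(110,140,170,200,225):
        k=m&(abs(q[:,2]-z)<12);print(z,np.percentile(e[k],[3,97]).round(1) if k.sum()>5 else 0)
```

```text
scene 3217 [-0.  2.  5.]
110 [84.  91.4]
140 [85.2 94.4]
170 [87.8 95.2]
200 [89.3 97.1]
225 [85.4 98.5]
side 4628 [-1.  2.  5.]
110 [83.1 89.7]
140 [84.7 92.7]
170 [87.7 93.8]
200 [89.2 95.6]
225 [83.8 96.9]
```

Emit:
carry_out:
  moves:
    - [[0,4.7,0,0,1],[0,4.7,0,0,1],[0,4.65,0,0,1],[0,0,0,0,1],[0,0,0,0,1],[0,0,0,0,1]]

```text
time_s: 28.95
tcp_pos: [572.2, 437.9, 278.4]
ee_rot: [0.408, 0.913, -0.001, -0.0]
ft_force: [0.2, 0.2, -0.6]
grip_width: -0.004
gripper_force: 0.0
```

Emit:
carry_out:
  moves:
    - [[0,0,4,0,1],[0,0,3.3,0,1],[0,0,0,0,1],[0,-1,0,0,1],[0,-1,0,0,1],[0,-0.7,0,0,1],[0,-1.6,0.2,0,1],[0,-1.6,0.2,0,1],[0,-1.6,0.2,0,1]]

```text
time_s: 29.85
tcp_pos: [516.8, 388.0, 201.8]
ee_rot: [0.409, 0.913, 0.001, 0.001]
ft_force: [2.1, 1.1, -0.8]
grip_width: 0.002
gripper_force: 1.1
```

Emit:
carry_out:
  moves:
    - [[0,-1.75,0.8,0,1],[0,-1.75,1,0,1],[0,-1.4,1.3,0,1],[0,-1.4,1.4,0,1],[0,-1,1.7,0,1],[0,-0.9,1.7,0,1],[0,-0.5,1.8,0,1],[0,-0.3,1.3,0,1],[0,0,0,0,1]]

```text
time_s: 30.75
tcp_pos: [449.4, 327.5, 89.7]
ee_rot: [0.409, 0.913, -0.001, -0.0]
ft_force: [0.4, -0.5, 0.6]
grip_width: 0.0
gripper_force: 0.0
```

Emit:
carry_out:
  moves:
    - [[0,0,0.4,0,1],[0,0,0.3,0,1],[0,0,0.2,0,1],[0,0,0,0,1],[0,0,0,0,1]]

```text
time_s: 31.25
tcp_pos: [450.5, 328.9, 83.3]
ee_rot: [0.409, 0.913, 0.0, 0.001]
ft_force: [-8.9, -8.5, 33.6]
grip_width: 0.002
gripper_force: 16.6
```

Emit:
carry_out:
  moves:
    - [[0,0,-4,0,1],[0,0,-4,0,1],[0,0,-4,0,1],[0,-3.4,0,0,1],[0,-3.5,0,0,1],[0,-3.5,0,0,1],[0,0,0,0,1],[0,0,0,0,1],[0,0,0,0,1]]

```text
time_s: 32.15
tcp_pos: [373.2, 259.7, 201.8]
ee_rot: [0.409, 0.913, 0.001, 0.0]
ft_force: [0.0, -0.2, -0.6]
grip_width: 0.001
gripper_force: 0.0
```

```bash
python3 look.py 12; python3 both.py 12
python3 - <<'E'
from m import *
o,p,a=pose();print(o["qpos"].round(2),p,a)
f=np.array([np.cos(.73),np.sin(.73)]);l=np.array([-np.sin(.73),np.cos(.73)])
print("box xy",(p[:2]-[477,353])@f,(p[:2]-[477,353])@l)
c=np.load("pics/cal12.npy",allow_pickle=True).item();W=cloud(c,np.load("pics/wrist12.npy"),True)
for n,X in(("scene",pts("scene","12")),("side",pts("side","12")),("wrist",W)):
    q=X.reshape(-1,3);e=(q[:,:2]-[477,353])@f;s=(q[:,:2]-[477,353])@l
    m=(abs(e)<65)&(abs(s)<110)&(q[:,2]>60)&(q[:,2]<130)
    if m.sum()>50:
        A=np.c_[e[m],s[m],np.ones(m.sum())];k=np.linalg.lstsq(A,q[m,2],rcond=None)[0];print(n,"lid plane",k.round(4),m.sum())
    m=(e<-86)&(e>-125)&(abs(s)<30)&(q[:,2]>10)&(q[:,2]<75)
    print(" clasp",m.sum(), (np.c_[e,s,q[:,2]][m].min(0).round(1),np.c_[e,s,q[:,2]][m].max(0).round(1)) if m.sum() else 0)
E
```

```text
[ 0.08  0.19 -0.9   2.07  0.18  0.96 -0.19] [372.7568574  259.73452423 201.31420404] 2.3001816104753097
box xy -139.87523527175253 0.01754128785508097
scene lid plane [6.00000e-04 6.00000e-04 8.30867e+01] 3970
 clasp 21 (array([-109.2,  -14.6,   33. ]), array([-98. ,  14.4,  49.5]))
side lid plane [ 1.10000e-03 -1.00000e-04  8.29356e+01] 6622
 clasp 61 (array([-112.3,  -14.7,   31.3]), array([-91.5,  17.4,  62. ]))
wrist lid plane [-7.00000e-04  3.00000e-04  8.29676e+01] 35543
 clasp 1422 (array([-113.1,  -15.5,   33.7]), array([-86. ,  18.8,  74.9]))
```

View pics/w12.png

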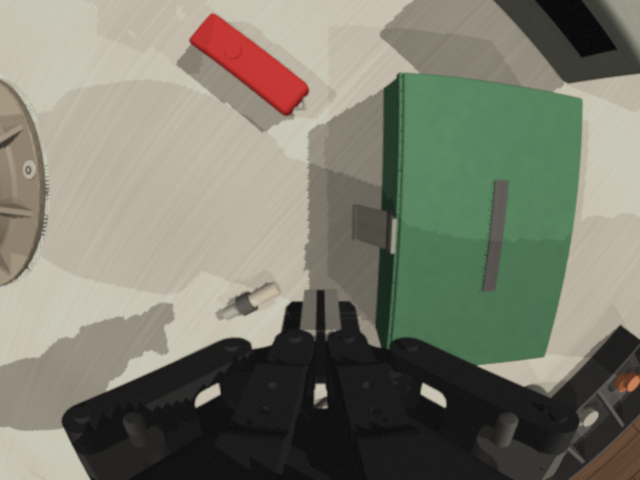

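Lid shut flat (plane z about 83). The clasp lever is centred at (375,227), its end about 32 mm out from the front and 33 mm above the cart. Turning so the narrow side of the fingers pushes it.

Emit:
carry_out:
  moves:
    - [[0,0,0,0.145,1],[0,0,0,0.145,1],[0,0,0,0.145,1],[0,0,0,0.145,1],[0,0,0,0.145,1],[0,0,0,0.145,1],[0,0,0,0.145,1],[0,0,0,0.145,1],[0,0,0,0.145,1],[0,0,0,0.145,1]]

```text
time_s: 33.3
tcp_pos: [372.6, 259.6, 201.1]
ee_rot: [0.912, 0.41, -0.0, -0.0]
ft_force: [-0.4, 0.2, -0.4]
grip_width: -0.002
gripper_force: 0.0
```

Emit:
carry_out:
  moves:
    - [[0,0,0,0.12,1],[0,0,0,0,1],[0,0,0,0,1],[0,0,0,0,1]]

```text
time_s: 33.7
tcp_pos: [372.5, 259.2, 201.2]
ee_rot: [0.934, 0.358, -0.0, -0.0]
ft_force: [0.4, 0.2, 0.1]
grip_width: 0.001
gripper_force: 0.0
```

Run:
```python
from m import *
o,p,a=pose();print(o["qpos"].round(2),p,a,o["ee_rot"].round(4))
f=np.array([np.cos(.73),np.sin(.73)]);l=np.array([-np.sin(.73),np.cos(.73)])
print("box xy",(p[:2]-[477,353])@f,(p[:2]-[477,353])@l)
c=np.load("pics/cal12.npy",allow_pickle=True).item();W=cloud(c,np.load("pics/wrist12.npy"),True)
for u,v in((225,312),(250,300),(275,290),(298,100)):
    q=W[v,u];print((q[:2]-[477,353])@f,(q[:2]-[477,353])@l,q[2])
```

```text
[-0.1   0.15 -0.7   2.08  0.12  0.95 -1.7 ] [372.45068804 259.24296145 201.23839787] 0.7329970292801028 [ 9.336e-01  3.583e-01 -1.000e-04 -1.000e-04]
box xy -140.4311931376114 -0.14458366118643945
-235.68350416431846 -94.93489870006194 15.1920706020681
-208.60615953076254 -80.44717927745172 16.30616614524473
-183.17437376179873 -68.7613520262754 17.90421226270746
-158.75263936197982 105.06353989643736 25.76526616955971
```

Emit:
carry_out:
  moves:
    - [[0,0,4.5,0,1],[0,0,4.5,0,1],[0,0,4.5,0,1],[0,0,3.8,0,1],[0,0,0,0,1],[0,0,0,0,1]]

```text
time_s: 34.3
tcp_pos: [372.2, 259.4, 28.8]
ee_rot: [0.934, 0.358, -0.001, -0.0]
ft_force: [-0.9, 0.4, 1.2]
grip_width: 0.001
gripper_force: 0.0
```

Emit:
carry_out:
  moves:
    - [[1,0,0,0,1],[1,0,0,0,1],[1,0,0,0,1],[0.7,0,0,0,1],[0.3,0,0,0,1],[0,0,0,0,1],[0,0,0,0,1]]

```text
time_s: 35.0
tcp_pos: [402.1, 285.7, 28.3]
ee_rot: [0.934, 0.357, -0.0, -0.0]
ft_force: [-0.9, -0.3, -1.3]
grip_width: 0.002
gripper_force: 0.0
```

Emit:
carry_out:
  moves:
    - [[0.2,0,0,0,1],[0.2,0,0,0,1],[0,0,0,0,1],[0,0,0,0,1]]

```text
time_s: 35.4
tcp_pos: [403.6, 286.8, 27.9]
ee_rot: [0.934, 0.357, -0.002, 0.001]
ft_force: [-10.0, -8.3, 8.5]
grip_width: -0.0
gripper_force: 6.4
```

Emit:
carry_out:
  moves:
    - [[0.2,0,0,0,1],[0.1,0,0,0,1],[0,0,0,0,1],[0,0,0,0,1]]

```text
time_s: 35.8
tcp_pos: [403.7, 286.7, 27.3]
ee_rot: [0.934, 0.357, -0.004, 0.002]
ft_force: [-23.3, -18.3, 20.3]
grip_width: -0.0
gripper_force: 14.5
```

Emit:
carry_out:
  moves:
    - [[-1,0,0,0,1],[-2,0,0,0,1],[-2,0,0,0,1],[0,0,-4,0,1],[0,0,-4.5,0,1],[0,0,-4.5,0,1],[0,0,-4.5,0,1],[0,0,0,0,1],[0,0,0,0,1]]

```text
time_s: 36.7
tcp_pos: [370.8, 257.0, 204.3]
ee_rot: [0.934, 0.357, 0.001, 0.0]
ft_force: [0.8, 0.2, -0.5]
grip_width: -0.006
gripper_force: 0.0
```

```bash
python3 look.py 13; python3 both.py 13
python3 - <<'E'
from m import *
f=np.array([np.cos(.73),np.sin(.73)]);l=np.array([-np.sin(.73),np.cos(.73)])
c=np.load("pics/cal13.npy",allow_pickle=True).item();W=cloud(c,np.load("pics/wrist13.npy"),True)
for n,X in(("scene",pts("scene","13")),("side",pts("side","13")),("wrist",W)):
    q=X.reshape(-1,3);e=(q[:,:2]-[477,353])@f;s=(q[:,:2]-[477,353])@l
    m=(abs(e)<65)&(abs(s)<110)&(q[:,2]>60)&(q[:,2]<130);print(n,"lid",np.median(q[m,2]))
    m=(e<-82)&(e>-125)&(abs(s)<30)&(q[:,2]>10)&(q[:,2]<75);Q=np.c_[e,s,q[:,2]][m]
    print(" clasp",m.sum(),(Q.min(0).round(1),Q.max(0).round(1)) if m.sum() else 0)
    im=cv2.imread(f"pics/{'w' if n=='wrist' else n}13.png").astype(int);b=(im[...,2]>im[...,0]+50)&(X[...,2]<60)&(X[...,2]>2)
    for x,y in((590,-91),(550,74)):
        t=X[b&(np.hypot(X[...,0]-x,X[...,1]-y)<50)];print(len(t),np.percentile(t[:,2],90).round(1) if len(t) else 0)
im=cv2.imread("pics/w13.png");a=cv2.resize(im,(400,300));b=cv2.resize(cv2.imread("pics/side13.png"),(400,300));cv2.imwrite("pics/c13.png",np.hstack([a,b]))
E
```

```text
scene lid 83.03364878558267
 clasp 0 0
409 42.2
306 42.1
side lid 82.89452159135118
 clasp 1 (array([-86.8,  10.9,  75. ]), array([-86.8,  10.9,  75. ]))
223 41.9
214 42.2
wrist lid 83.05166431367522
 clasp 126 (array([-89.3, -15.3,  65.3]), array([-85.4,  18.4,  70.2]))
459 41.2
933 42.0
```

View pics/c13.png

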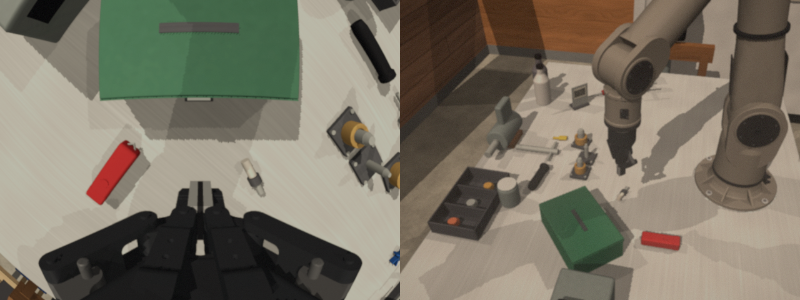

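The lid is flat at 83 mm and the clasp is flat against the front, showing only as a thin strip at wrist crop (200,98). Both sleeves are home at 42 mm, and nothing else has been moved. Handing in.

```bash
python3 -c "
from rig import *
print(finish_job())"
```

```text
the job is handed in; nothing more can be done
None
```

The job is handed in: the thick and middle sleeves are home on their shafts (the thin sleeve was absent, so that shaft stays bare), the tag was scanned for about three seconds, and the scanner is in the toolbox with the lid shut and the clasp down; the hand-in returned no verdict.

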